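# Feed a bag clip through the twisted chute

## Task

Pick up the blue bag clip and drop it, bar down, through the twisted wire chute, which turns it half round on its way down. Put it in the right way round, so that it ends up standing upright on the chute's wooden base with its red end on the same side as the red pad of the base. Leave the white sugar pot and the nearer lemon where they are.

Things in the scene. Friction and masses are not known exactly. Their poses are not given: they have to be found in the camera images.
- clip_center (a point): Centre of the loose blue bag clip, an upside-down T 56 mm tall (28 mm above its underside), 45 g, standing upright on the worktop at a wide range of yaws; z up. Its bar is 80 mm long (y), 14 thick (x), 20 high, round-ended, the last 26 mm at +y red. From the bar's middle a tab rises, 24 mm wide (y), 14 thick (x), 20 to 56 mm above the underside: grip its upper part across the 14 mm.
- clip_red (a point): Point near the red end of the clip's bar, 36 mm from the clip's middle along its +y axis and 10 mm above its underside.
- chute: Fixed cage of smooth steel wires, 295 mm tall, on a wooden base 110 x 156 x 12 mm with a red pad at its +y end. Origin: under the base's centre, on the cage's upright axis; z up. Its slot for the clip's bar runs along y at the mouth, makes a half turn between 270 and 65 mm height, and runs along y again at the foot: the end let go toward +y arrives toward -y. Slot 28 x 88 mm, 20 wide at the foot.
- chute_mouth (a point): Centre of the chute's open mouth, on its axis at the top wires, 295 mm above the worktop; axes as the chute's. The mouth is 48 mm (x) by 104 mm (y) and narrows to the slot (28 x 88 mm) in the 25 mm below. A clip let go with its bar in the mouth falls through by its own weight and stands on the base.
- chute_mark (a point): Middle of the red pad (40 x 18 mm) at the +y end of the chute's base, 66 mm from the axis.
- lemon: Yellow lemon, 71 x 53 x 51 mm, loose, the one nearer the robot; origin at its underside. To be left alone.
- sugar: Small white lidded sugar pot, 77 x 77 x 88 mm, loose, near the back wall; origin at the centre of its underside. To be left alone.

How it is judged:
By the outcome, as a careful person would: the job done as asked, in the order asked, and still so for the second after the job is handed in, with the robot touching nothing.
It also fails if it takes over 42 s, if anything falls off the work surface, if the arm or the gripper's body presses on something with over 40 N, if the wrist force passes 120 N, or if a joint passes its speed limit or range.

## Robot

A 7-joint arm with a two-finger parallel gripper is mounted at the origin on the work surface; the furniture and walls round the work are solid. World frame = base frame: x ahead of the robot, y to its left, z up, the work surface at z = 0. Lengths are in m, angles in rad, forces in N, time in s.
With the tool pointing down it reaches from about 0.4 to 0.85 m from the base axis. Payload 10.4 kg.
Tool frame: the origin (TCP) lies midway between the tips of the shut fingers; the grasp point (between the pads) lies 19 mm behind it; z points along the fingers, y is the line along which they close (so a half turn about z gives the same grasp; the last joint's range is limited). The gripper opens to 87 mm and grips with 3 to 60 N. Pads are 19 mm wide; open, the fingers measure 117 mm over their backs; the gripper's body (75 mm by 190 mm) begins 51 mm behind the grasp point.
Start: joints at [1.167, 0.332, -0.065, 1.46, 0.022, 1.35, -0.088], TCP at [0.232, -0.58, 0.223] pointing down, gripper open.
Joint ranges: [-2.6, 2.6], [-0.5, 2.12], [-1.47, 1.34], [0.16, 2.42], [-1.27, 4.41], [0.06, 2.06], [-2.6, 2.6]. Speed limits (rad/s): [2.22, 2.22, 2.79, 2.79, 3.14, 3.14, 3.14].

## Interface

Orientations are given as a unit quaternion [x, y, z, w].
In Python, from bench import r gives the robot as it stands.
- The arm moves only by the tool apply_moves, never from a script. Its argument "steps" is a list of rows, each a list of 7 numbers: the turn, a rotation vector about the tool's x, y, z in rad, then the shift along the tool's x, y, z in mm, then the opening, from -1 (shut) to 1 (fully open). In form: [[ax, ay, az, x, y, z, claw], ...]. A call has 1 to 20 rows; each row is the pose to reach, as a shift and turn from the pose commanded when the call began, along the tool's axes at that moment; what a row does not reach only later rows make up. A row lasts 1/12 s, in which the tool goes at most 41.7 mm and 7.16 degrees, less where a joint would pass 70% of its speed; a pose out of reach is approached as far as the arm can. A call with a gripper value outside its range is refused whole. The fingers move at their own pace and stop on an object; "force" is the grip in N (left out, the last holds). Time passes only in rows, so rows that repeat a pose let the fingers close. It gives the time, the measured TCP pose, the force, the opening and the grip force at its end, in the units of the state.
- r.read_state(): the state, without advancing time (a new reading comes with each control period).
- r.camera(name): name is "side" or "top"; returns a dict with "pixels" (384x512x3 uint8, red, green, blue), "z_map" (384x512 float32, m along the optical axis (not along the pixel's ray), 0 where there is no reading), "fovy" (degrees; the focal length in pixels is half the picture's height over the tangent of half this angle, whatever the lens; pixels are square), "cx", "cy" (the principal point, pixels), "k1" (the pictures are not rectified: a ray, as slopes to the right and down, at radius r is drawn at 1 + k1 r^2 times it, then the intrinsics apply), "position" and "orientation" of the camera in the world. Camera axes: x right, y down, z forward; pixel columns grow to the right and rows downward; lengths in m; the calibration is good to about 2 mm. A picture is of the moment at which its call begins.
- r.close_job(): hands the job in; it is judged then, once.
The state is a dict: "time": time; "joint_positions": joint angles; "joint_vel": joint speeds; "joint_torque": joint torques, N m; "ee_pos": TCP position; "eef_rot": TCP orientation; "ft_force": force on the tool from outside, world axes, zero at the start; "torque": the same for the moment, N m; "width": finger opening in m; "grip_force": force on a finger pad.
Only numpy, scipy, OpenCV 4.12 (cv2) and the standard library are available. Lean on these libraries where they do the work, as an engineer would, in place of code of your own. Each camera call takes 0.05 s, during which the arm holds its last target. There are 200 camera calls.

## Working session

There is one attempt and no reset: what is moved stays moved. The work goes in short steps, Python scripts to look and compute and a tool call to move; the robot and the scene stay as the last step left them, time stands still between calls to the robot, and variables do not carry over. Pictures are saved under pics/ and viewed, at most 10 in all, crops included, and the job is handed in when it is done.

Besides the shell and the picture viewer there is one more tool, called after "Emit:" as a command line: name --pt "numbers of a row" for each row, then --argument value for the rest. apply_moves: Moves the arm, as the interface text tells. Its arguments: {"type":"object","properties":{"steps":{"type":"array","items":{"type":"array","items":{"type":"number"}}},"force":{"type":"number"}},"required":["steps"]}

```bash
mkdir -p pics
cat > h.py <<'E'
import numpy as np, cv2
from scipy.spatial.transform import Rotation as R
from bench import r
def cloud(c):
    H,W=c["z_map"].shape; f=H/2/np.tan(np.radians(c["fovy"])/2)
    K=np.array([[f,0,c["cx"]],[0,f,c["cy"]],[0,0,1.]])
    u,v=np.meshgrid(np.arange(W),np.arange(H))
    p=np.stack([u,v],-1).reshape(-1,1,2).astype(float)
    s=cv2.undistortPoints(p,K,np.array([c["k1"],0,0,0.])).reshape(H,W,2)
    d=np.dstack([s,np.ones((H,W))])@R.from_quat(c["orientation"]).as_matrix().T
    return np.array(c["position"]),d,np.array(c["position"])+d*c["z_map"][...,None]
E
python3 - <<'E'
from h import *
for n in("side","top"):
    c=r.camera(n); cv2.imwrite(f"pics/{n}0.png",cv2.resize(c["pixels"][...,::-1],None,fx=1.5,fy=1.5))
    np.savez(f"{n}0.npz",**c); print(n,c["position"],c["orientation"],c["fovy"],c["k1"])
print(r.read_state())
E
```

```text
side [ 0.03190482 -1.18711578  0.87061424] [ 0.83966523 -0.17236514  0.09137605 -0.50685598] 42.099137710976734 -0.12400397153205019
top [ 0.25958565 -0.06747752  1.28578991] [ 0.71465785 -0.6915595   0.07467258 -0.07371306] 45.47776394229388 -0.129782934430226
{'time': 0.1, 'joint_positions': array([ 1.16740598,  0.3328219 , -0.06467535,  1.46082228,  0.02159368,
        1.34990377, -0.08846615]), 'joint_vel': array([-5.00535503e-06, -2.49785956e-03,  5.59996964e-04,  8.83290163e-04,
       -5.47225279e-04, -9.83663900e-04, -2.76372711e-03]), 'joint_torque': array([ 2.38206878e-03, -6.24546075e+01,  2.53045763e-02, -3.90722001e+01,
       -6.13576197e-02,  3.66049481e-02,  1.74886077e-05]), 'ee_pos': array([ 0.23214586, -0.57992859,  0.22184191]), 'eef_rot': array([ 9.81926717e-01,  1.89260472e-01, -1.47323515e-04, -6.12717326e-04]), 'ft_force': array([0.0143355 , 0.70398667, 0.89087701]), 'torque': array([-0.03304112,  0.04183661,  0.00316095]), 'grip_force': 0.0, 'width': 0.08689708291214496}
```

View pics/side0.png

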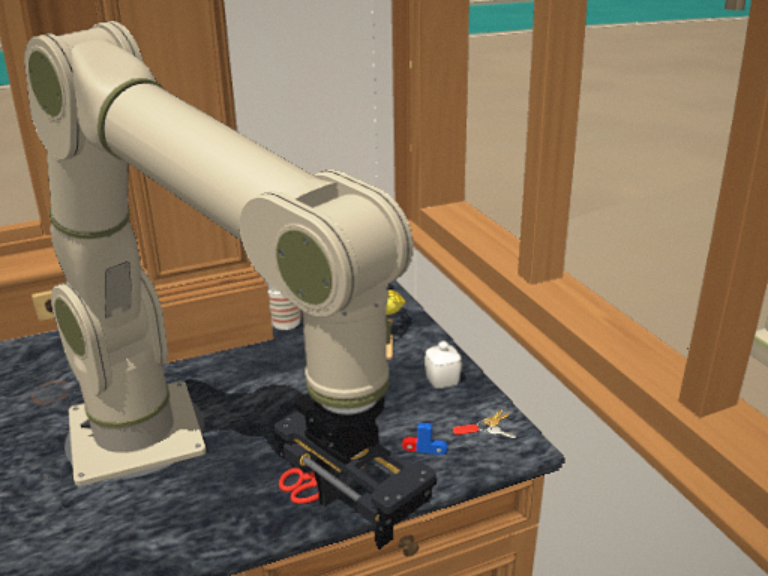

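View pics/top0.png

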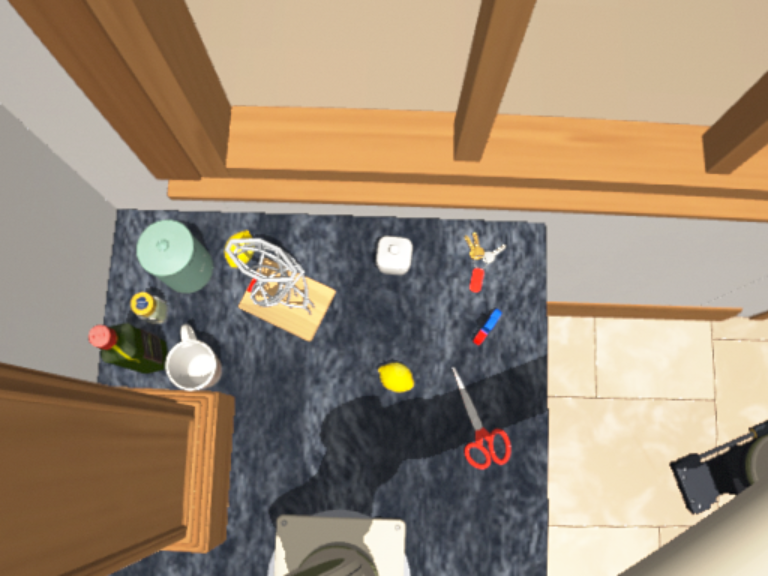

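The side view shows the clip clear at about (425,440), with the arm hiding the chute. In the top view (1.5x scale) the clip is at (487,327) with its red end at lower left. The chute base is at (288,300), the mouth near (262,255) and the red pad at the left end, (252,287). The lemon is at (397,377).

Run:
```python
from h import *
c=dict(np.load("top0.npz")); o,d,P=cloud(c); hsv=cv2.cvtColor(c["pixels"],cv2.COLOR_RGB2HSV).astype(int)
Hh,S,V=hsv[...,0],hsv[...,1],hsv[...,2]; z=P[...,2]
yy,xx=np.mgrid[:384,:512]
def plane(m,h): D=d[m]; return o+D*((h-o[2])/D[:,2])[:,None]
box=lambda x0,x1,y0,y1:(xx>x0)&(xx<x1)&(yy>y0)&(yy<y1)
red=((Hh<6)|(Hh>174))&(S>150)&(V>80); blue=(Hh>100)&(Hh<125)&(S>150)&(V>70)
B=box(305,345,195,240)
mr=red&B; mb=blue&B
print("zvals",np.percentile(z[mb],[5,50,95]),np.percentile(z[mr],[5,50,95]),mb.sum(),mr.sum())
low=(mr|mb)&(z<0.03)&(z>0.012); tab=mb&(z>0.045)
print("bar top rect",cv2.minAreaRect(P[low][:,:2].astype(np.float32)*1000),"red",P[mr&low].mean(0))
print("tab",tab.sum(),cv2.minAreaRect(P[tab][:,:2].astype(np.float32)*1000),P[tab].mean(0))
Bc=box(140,230,145,235)
base=Bc&(z>0.004)&(z<0.02)&(Hh>8)&(Hh<25)&(S>60)
pts=plane(base,0.012)[:,:2].astype(np.float32)*1000
print("base",base.sum(),np.median(z[base]),cv2.minAreaRect(pts))
pad=red&box(155,185,175,205); print("pad",pad.sum(),plane(pad,0.012).mean(0), np.median(z[pad]))
m=Bc&(z>0.28)&(z<0.31); q=P[m]; print("mouth",m.sum(),np.median(z[m]),cv2.minAreaRect(q[:,:2].astype(np.float32)*1000))
im=cv2.resize(c["pixels"][140:240,135:345,::-1],None,fx=3.8,fy=3.8,interpolation=cv2.INTER_CUBIC); cv2.imwrite("pics/crop1.png",im)
for n,b in(("lemon",box(245,285,235,265)),("sugar",box(245,280,150,190))): 
  k=b&(z>0.02)&(z<.1); print(n,P[k].mean(0),z[k].max())
```

```text
zvals [-0.00045491  0.0412634   0.05735006] [0.00049436 0.01634252 0.02206723] 99 53
bar top rect ((473.4142761230469, -259.3354187011719), (13.955526351928711, 77.45580291748047), 56.14006042480469) red [ 0.45179042 -0.24466724  0.0175941 ]
tab 49 ((474.7213134765625, -260.7583312988281), (14.24536418914795, 25.082963943481445), 56.72323226928711) [ 0.47385769 -0.26008277  0.05430491]
base 1296 0.010816642875621008 ((515.3712768554688, 119.52047729492188), (155.9211883544922, 109.97899627685547), 65.62813568115234)
pad 23 [0.53938403 0.18956266 0.012     ] 0.015680044574722718
mouth 346 0.2962536052844669 ((516.4002075195312, 120.57986450195312), (115.96527862548828, 58.07654571533203), 66.78558349609375)
lemon [ 0.37115411 -0.0899003   0.04085797] 0.053513530487455885
sugar [ 0.59419983 -0.07907587  0.0630497 ] 0.0919755346875355
```

View pics/crop1.png

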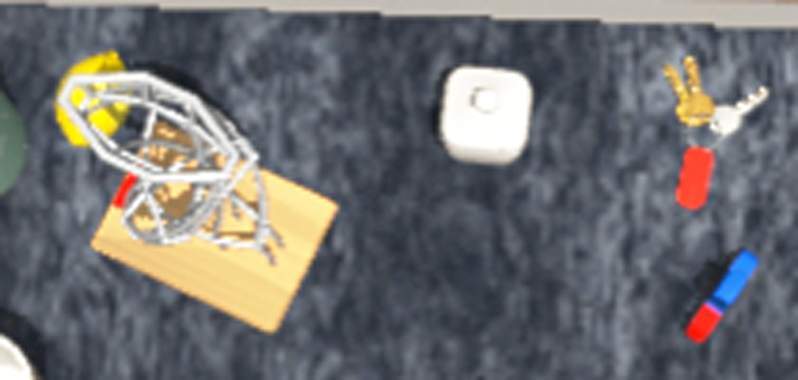

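The crop confirms it: the clip's red end faces lower left, at a heading of about 146°. The chute mouth is empty and the pad is at the base's left end. I'll cross-check with the side view and make the hover move.

Emit:
apply_moves --pt "0 0 0.977 344 -207 0 1" --pt "0 0 0.977 344 -207 0 1" --pt "0 0 0.977 344 -207 0 1" --pt "0 0 0.977 344 -207 0 1" --pt "0 0 0.977 344 -207 0 1" --pt "0 0 0.977 344 -207 0 1" --pt "0 0 0.977 344 -207 0 1" --pt "0 0 0.977 344 -207 0 1" --pt "0 0 0.977 344 -207 0 1" --pt "0 0 0.977 344 -207 0 1" --pt "0 0 0.977 344 -207 0 1" --pt "0 0 0.977 344 -207 0 1" --pt "0 0 0.977 344 -207 0 1" --pt "0 0 0.977 344 -207 0 1" --pt "0 0 0.977 344 -207 0 1" --pt "0 0 0.977 344 -207 0 1" --pt "0 0 0.977 344 -207 0 1" --pt "0 0 0.977 344 -207 0 1"

```text
time: 1.6
ee_pos: [0.4744, -0.2607, 0.2226]
eef_rot: [0.956, -0.294, 0.0, 0.0]
ft_force: [-0.2, 0.6, -0.7]
width: 0.087
grip_force: 0.0
```

Run:
```python
from h import *
c=dict(np.load("side0.npz")); o,d,P=cloud(c); hsv=cv2.cvtColor(c["pixels"],cv2.COLOR_RGB2HSV).astype(int)
Hh,S,V=hsv[...,0],hsv[...,1],hsv[...,2]; z=P[...,2]; near=np.hypot(P[...,0]-.4745,P[...,1]+.2605)<.06
blue=(Hh>100)&(Hh<125)&(S>150)&(V>50)&near
t=blue&(z>.0535)&(z<.06); print("tab top side",t.sum(),P[t].mean(0),z[blue].max())
red=((Hh<6)|(Hh>174))&(S>150)&near; t=red&(z>.017); print("red",t.sum(),P[t].mean(0))
s=r.read_state(); print(s["time"],s["ee_pos"],R.from_quat(s["eef_rot"]).as_matrix().round(4),s["joint_positions"].round(2))
c=r.camera("side"); cv2.imwrite("pics/side1.png",cv2.resize(c["pixels"][...,::-1],None,fx=1.5,fy=1.5)); np.savez("side1.npz",**c)
c=dict(np.load("top0.npz")); o,d,P=cloud(c)
for u,v in((150,300),(150,350),(130,320),(110,170),(70,225)): print((u,v),P[v,u])
```

```text
tab top side 35 [ 0.47354196 -0.261906    0.05668603] 0.06065762952625564
red 37 [ 0.4520182  -0.24630742  0.02027762]
1.6 [ 0.4744183  -0.2607289   0.22257142] [[ 8.270e-01 -5.623e-01  0.000e+00]
 [-5.623e-01 -8.270e-01 -1.000e-04]
 [ 1.000e-04  1.000e-04 -1.000e+00]] [ 0.64  0.16 -0.25  1.67  0.04  1.31 -1.78]
(150, 300) [0.22956779 0.20680501 0.05511034]
(150, 350) [0.09470873 0.20754739 0.01416764]
(130, 320) [0.18251958 0.22723402 0.16802397]
(110, 170) [0.55562832 0.31434864 0.15521164]
(70, 225) [0.39363378 0.35790029 0.26755445]
```

View pics/side1.png

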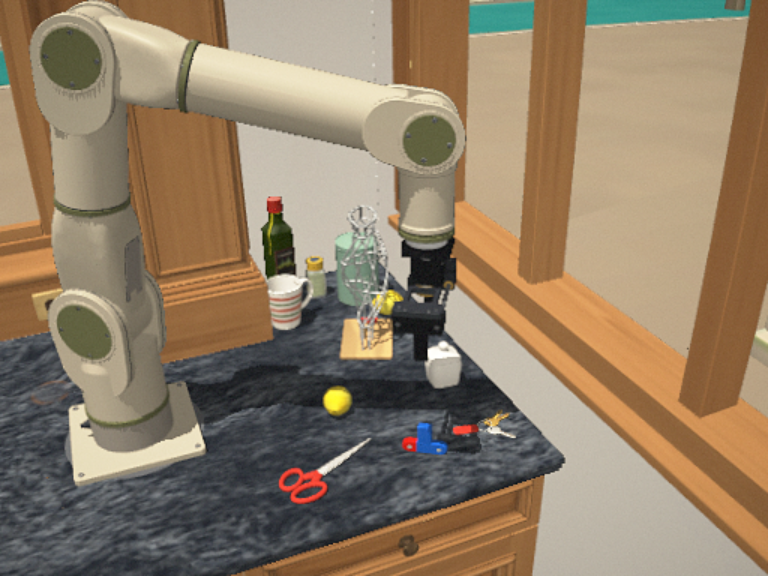

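The gripper hovers over the clip at about (425,440), and the chute is now visible at (365,290). Both views agree on the clip to about 1.5 mm, so I'll descend and grip.

Emit:
apply_moves --pt "0 0 0 0 0 30 1" --pt "0 0 0 0 0 60 1" --pt "0 0 0 0 0 90 1" --pt "0 0 0 0 0 120 1" --pt "0 0 0 0 0 145 1" --pt "0 0 0 0 0 165 1" --pt "0 0 0 0 0 180 1" --pt "0 0 0 0 0 188 1" --pt "0 0 0 0 0 192 1" --pt "0 0 0 0 0 192 1" --pt "0 0 0 0 0 192 0" --pt "0 0 0 0 0 192 -0.3" --pt "0 0 0 0 0 192 -1" --pt "0 0 0 0 0 192 -1" --pt "0 0 0 0 0 192 -1" --pt "0 0 0 0 0 192 -1" --pt "0 0 0 0 0 192 -1" --pt "0 0 0 0 0 192 -1" --pt "0 0 0 0 0 192 -1" --force 20

```text
time: 3.23
ee_pos: [0.4748, -0.2602, 0.0306]
eef_rot: [0.956, -0.294, 0.0, 0.0]
ft_force: [-0.1, 0.7, 0.6]
width: 0.0349
grip_force: 0.0
```

Run:
```python
from h import *
c=dict(np.load("side1.npz")); o,d,P=cloud(c); hsv=cv2.cvtColor(c["pixels"],cv2.COLOR_RGB2HSV).astype(int)
z=P[...,2]; n=np.hypot(P[...,0]-.516,P[...,1]-.12)<.1
m=n&(z>.285)&(z<.305)&(hsv[...,1]<70); print("mouth side",m.sum(),cv2.minAreaRect(P[m][:,:2].astype(np.float32)*1000),np.percentile(z[m],95))
w=n&(z>.006)&(z<.018)&(hsv[...,0]>8)&(hsv[...,0]<25)&(hsv[...,1]>60); print("base side",w.sum(),cv2.minAreaRect(P[w][:,:2].astype(np.float32)*1000))
```

```text
mouth side 105 ((514.8399047851562, 120.05973815917969), (121.0086898803711, 54.063655853271484), 64.08804321289062) 0.29917988395742295
base side 711 ((514.111083984375, 121.26800537109375), (163.43846130371094, 105.18428039550781), 67.02799987792969)
```

Emit:
apply_moves --pt "0 0 0 0 0 0 -1" --pt "0 0 0 0 0 0 -1" --pt "0 0 0 0 0 0 -1" --pt "0 0 0 0 0 0 -1" --pt "0 0 0 0 0 0 -1" --pt "0 0 0 0 0 0 -1" --pt "0 0 0 0 0 0 -1" --pt "0 0 0 0 0 0 -1" --pt "0 0 0 0 0 0 -1" --force 20

```text
time: 3.98
ee_pos: [0.4747, -0.2602, 0.0305]
eef_rot: [0.956, -0.294, 0.0, 0.0]
ft_force: [0.3, 0.4, -0.6]
width: 0.0139
grip_force: 20.0
```

Emit:
apply_moves --pt "0 0 0 0 0 -10 -1" --pt "0 0 0 0 0 -30 -1" --pt "0 0 0 0 0 -55 -1" --pt "0 0 0 0 0 -80 -1" --pt "0 0 0 0 0 -105 -1" --pt "0 0 0 0 0 -130 -1" --pt "0 0 0 0 0 -155 -1" --pt "0 0 0 0 0 -180 -1" --pt "0 0 0 0 0 -205 -1" --pt "0 0 0 0 0 -230 -1" --pt "0 0 0 0 0 -255 -1" --pt "0 0 0 0 0 -280 -1" --pt "0 0 0 0 0 -305 -1" --pt "0 0 0 0 0 -325 -1" --pt "0 0 0 0 0 -340 -1" --pt "0 0 0 0 0 -350 -1" --pt "0 0 0 0 0 -350 -1" --pt "0 0 0 0 0 -350 -1"

```text
time: 5.48
ee_pos: [0.4747, -0.2601, 0.3805]
eef_rot: [0.956, -0.294, 0.0, 0.0]
ft_force: [-0.3, 0.3, -1.1]
width: 0.0139
grip_force: 20.0
```

Run:
```python
from h import *
s=r.read_state(); M=R.from_quat(s["eef_rot"]).as_matrix(); p=s["ee_pos"]; print(s["time"],p,s["joint_positions"].round(2),s["width"])
y=np.arctan2(M[1,0],M[0,0]); print("yaw",np.degrees(y),"az",y-np.radians(65.9)); print("shift",M.T@(np.array([.5155,.120,p[2]])-p)*1000)
c=r.camera("side"); cv2.imwrite("pics/side2.png",cv2.resize(c["pixels"][60:300,180:400,::-1],None,fx=2.4,fy=2.4))
```

```text
5.4833 [ 0.4746845  -0.26013779  0.38048619] [ 0.64  0.12 -0.25  1.39  0.03  1.63 -1.77] 0.013933076627488819
yaw -34.155225718960274 az -1.7462931226219676
shift [-1.79647741e+02 -3.37486784e+02 -3.61189142e-02]
```

View pics/side2.png

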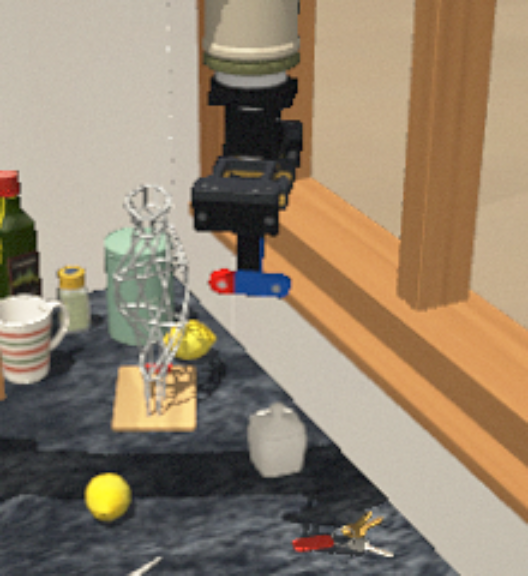

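The crop shows the clip held upright, red end left at (222,283), and the chute free at (150,290). Next I carry it over the mouth.

Emit:
apply_moves --pt "0 0 -0.06 -6 -12 0 -1" --pt "0 0 -0.16 -16 -31 0 -1" --pt "0 0 -0.26 -27 -50 0 -1" --pt "0 0 -0.36 -37 -70 0 -1" --pt "0 0 -0.46 -47 -89 0 -1" --pt "0 0 -0.56 -58 -108 0 -1" --pt "0 0 -0.66 -68 -128 0 -1" --pt "0 0 -0.76 -78 -147 0 -1" --pt "0 0 -0.86 -88 -166 0 -1" --pt "0 0 -0.96 -99 -186 0 -1" --pt "0 0 -1.06 -109 -205 0 -1" --pt "0 0 -1.16 -119 -224 0 -1" --pt "0 0 -1.26 -130 -244 0 -1" --pt "0 0 -1.36 -140 -263 0 -1" --pt "0 0 -1.46 -150 -282 0 -1" --pt "0 0 -1.56 -160 -301 0 -1" --pt "0 0 -1.66 -171 -321 0 -1" --pt "0 0 -1.72 -177 -333 0 -1" --pt "0 0 -1.746 -179.6 -337.5 0 -1" --pt "0 0 -1.746 -179.6 -337.5 0 -1"

```text
time: 7.2
ee_pos: [0.5151, 0.1209, 0.3795]
eef_rot: [0.839, 0.545, -0.001, -0.0]
ft_force: [-0.6, -0.6, 0.2]
width: 0.0138
grip_force: 20.0
```

Run:
```python
from h import *
s=r.read_state(); M=R.from_quat(s["eef_rot"]).as_matrix(); p=s["ee_pos"]; print(s["time"],p,np.degrees(np.arctan2(M[1,0],M[0,0])),s["joint_positions"].round(2),s["width"],s["ft_force"])
for n in("side","top"):
    c=r.camera(n); np.savez(n+"3.npz",**c); o,d,P=cloud(c); hsv=cv2.cvtColor(c["pixels"],cv2.COLOR_RGB2HSV).astype(int); z=P[...,2]
    Hh,S,V=hsv[...,0],hsv[...,1],hsv[...,2]
    near=(np.hypot(P[...,0]-p[0],P[...,1]-p[1])<.07)&(z>.33)&(z<.42)
    b=near&(S>130)&(((Hh>100)&(Hh<128))|(Hh<6)|(Hh>174)); rd=b&((Hh<6)|(Hh>174))
    if b.sum()>5: 
        q=(P[b]-p)@M; print(n,b.sum(),"tool-frame clip min/max",np.percentile(q,[3,97],0).round(4), "red mean",((P[rd]-p)@M).mean(0))
    if n=="side": cv2.imwrite("pics/side3.png",cv2.resize(c["pixels"][60:260,150:370,::-1],None,fx=2.8,fy=2.8))
```

```text
7.2 [0.51512872 0.12093391 0.37947817] 66.02040011904391 [ 0.26  0.13 -0.65  1.4   0.08  1.63 -0.79] 0.013762514602502177 [-0.61012143 -0.57464081  0.18718411]
side 105 tool-frame clip min/max [[-0.0411 -0.0062 -0.028 ]
 [ 0.0031  0.0084  0.02  ]] red mean [-0.03504024  0.00154323  0.01432532]
top 13 tool-frame clip min/max [[-0.0422  0.0011  0.0112]
 [-0.0359  0.0075  0.0206]] red mean [-0.03922862  0.00480162  0.01524203]
```

View pics/side3.png

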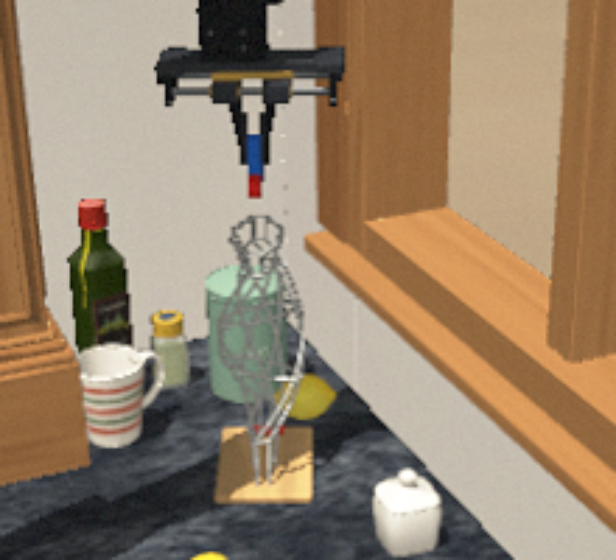

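The red end points toward the chute's -y side, as needed, and the clip is centred above the mouth at (255,235). I'll lower it in stages, with the bar ending in the mouth and the fingertips above the wires.

Emit:
apply_moves --pt "0 0 0 0 0 10 -1" --pt "0 0 0 0 0 25 -1" --pt "0 0 0 0 0 38 -1" --pt "0 0 0 0 0 48 -1" --pt "0 0 0 0 0 56 -1" --pt "0 0 0 0 0 63 -1" --pt "0 0 0 0 0 69 -1" --pt "0 0 0 0 0 74 -1" --pt "0 0 0 0 0 78 -1" --pt "0 0 0 0 0 78 -1" --pt "0 0 0 0 0 78 -1"

```text
time: 8.22
ee_pos: [0.5157, 0.1199, 0.3026]
eef_rot: [0.839, 0.544, 0.0, 0.0]
ft_force: [0.1, 0.6, -1.1]
width: 0.0139
grip_force: 20.0
```

Run:
```python
from h import *
s=r.read_state(); print(s["ee_pos"],s["ft_force"],s["torque"])
c=r.camera("side"); cv2.imwrite("pics/side4.png",cv2.resize(c["pixels"][80:180,190:310,::-1],None,fx=5,fy=5,interpolation=cv2.INTER_CUBIC))
```

```text
[0.51567703 0.11993238 0.3026354 ] [ 0.05214798  0.55637778 -1.14793785] [-0.023316   -0.03622353  0.06514376]
```

View pics/side4.png

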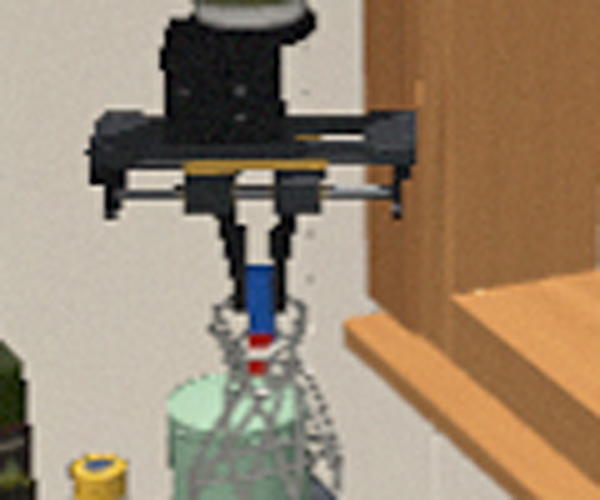

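The clip's bar is in the mouth at (260,350), centred, with no contact force. Releasing.

Emit:
apply_moves --pt "0 0 0 0 0 0 1" --pt "0 0 0 0 0 0 1" --pt "0 0 0 0 0 0 1" --pt "0 0 0 0 0 0 1" --pt "0 0 0 0 0 0 1" --pt "0 0 0 0 0 0 1" --pt "0 0 0 0 0 0 1" --pt "0 0 0 0 0 0 1" --pt "0 0 0 0 0 -10 1" --pt "0 0 0 0 0 -30 1" --pt "0 0 0 0 0 -60 1" --pt "0 0 0 0 0 -90 1" --pt "0 0 0 0 0 -110 1" --pt "0 0 0 0 0 -120 1" --pt "0 0 0 0 0 -120 1" --pt "0 0 0 0 0 -120 1"

```text
time: 9.6
ee_pos: [0.5157, 0.12, 0.422]
eef_rot: [0.839, 0.544, -0.0, -0.0]
ft_force: [0.0, -0.4, -0.8]
width: 0.0872
grip_force: 0.0
```

Run:
```python
from h import *
s=r.read_state(); print(s["time"],s["ee_pos"],s["ft_force"],s["width"])
c=r.camera("side"); cv2.imwrite("pics/side5.png",cv2.resize(c["pixels"][120:270,190:310,::-1],None,fx=4,fy=4,interpolation=cv2.INTER_CUBIC))
o,d,P=cloud(c); hsv=cv2.cvtColor(c["pixels"],cv2.COLOR_RGB2HSV).astype(int); Hh,S,z=hsv[...,0],hsv[...,1],P[...,2]
n=np.hypot(P[...,0]-.5155,P[...,1]-.12)<.085
e=np.array([np.cos(np.radians(65.9)),np.sin(np.radians(65.9))])
for k,m in(("blue",n&(Hh>100)&(Hh<128)&(S>130)),("red",n&((Hh<6)|(Hh>174))&(S>130))):
    if m.any(): print(k,m.sum(),"z",np.percentile(z[m],[5,50,95]).round(3),"along +y",np.percentile((P[m][:,:2]-[.5155,.12])@e,[5,50,95]).round(3))
```

```text
9.6 [0.51565084 0.12001308 0.42203311] [ 0.01238656 -0.3765309  -0.78408526] 0.08715137294022636
blue 41 z [0.027 0.067 0.598] along +y [-0.035 -0.01   0.007]
red 7 z [0.011 0.015 0.595] along +y [-0.024  0.066  0.081]
```

View pics/side5.png

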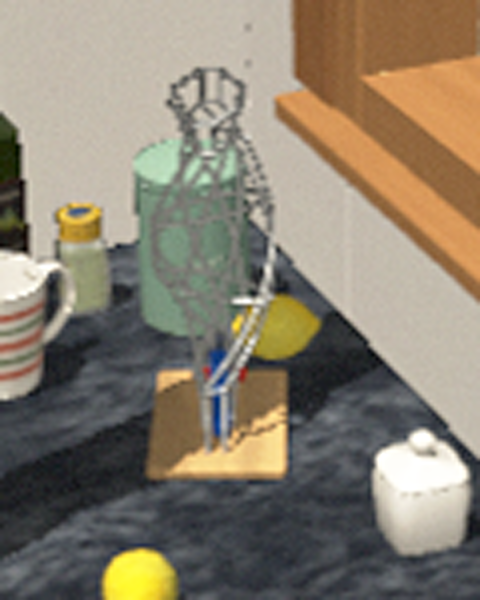

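The clip stands at the foot (220,400) with its blue end on the near (-y) side. Its tab top is at about 67 mm (base 12 + 56), so it is fully down with red on the pad side. Handing in.

```bash
python3 -c "
from bench import r
print(r.close_job())"
```

```text
the job is handed in; nothing more can be done
None
```

I dropped the blue clip through the chute; in the last picture it stands upright on the base with its blue end away from the pad, so red is on the pad side, and I handed the job in at about 9.7 s with the sugar pot and nearer lemon untouched.

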